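# Clamp a lens barrel in a V-block and hold it

### The job

Lift the lens barrel off its two-rod rest and set it, without dropping it, lengthwise in the groove of the V-block, roughly centred along the block; let go of it there while the clamp arm is still open. Then swing the clamp arm over onto the barrel and push its paddle down with the fingers as far as it goes, so that the sprung plunger presses the barrel onto both flanks of the V, and finish while still holding the paddle down, because the arm springs up again when released. Do not disturb the loose feed roller, lock body and bracket lying about.

Things in the scene. Friction and masses are not known exactly. Their poses are not given: they have to be found in the camera images.
- barrel: the lens barrel itself; its origin and axes are those of barrel_center
- barrel_center (a point): centre of the lens barrel: a loose aluminium cylinder, diameter 46, length 70, 150 g, with a glass lens in either end (both ends alike). It lies level on the rest; its x axis runs along its length. On the rest this point is 32 above the bench. Lying alone on the rest it can be gripped across its diameter at mid-length from above. (Lengths in mm.)
- rest: the rest on which the barrel starts: a grey plate 64 (x) x 34 (y) x 3 with two steel rods along x, 8 in diameter, 20 apart, fixed to the bench; origin at the centre of its underside. It is narrower than the barrel, so fingers pass on both sides. (Lengths in mm.)
- vee: the steel V-block fixture; origin on the bench under the middle of the groove, x along the groove, away from the clamp hinge, y across, z up. Base plate 170 x 70 x 12 (x from -97 to +73). The block is 60 long (x -30 to +30) and 42 wide, its top edges 47.5 above the bench; the groove has a 90 degree V, 40 wide at the top. Two hinge lugs stand at x = -62, top at 108. (Lengths in mm.)
- groove (a point): where the centre of the barrel lies when it is seated in the V and centred along it: 60 above the bench, over the origin of vee; same axes as vee. The barrel then stands 12.5 higher at its axis than the top edges of the block, and 2 wider than the block on either side. (Lengths in mm.)
- flank_left: the left (+y of vee) 45 degree flank of the V, one of the two faces on which the barrel bears; its listed origin and axes are those of vee
- flank_right: the right (-y of vee) 45 degree flank of the V; its listed origin and axes are those of vee
- clamp_arm (a joint): angle of the clamp arm, rad: 0 = closed, level over the groove, on its stop; 1.57 = upright; up to 2.1 = leaning back away from the groove. It starts open, about upright or leaning slightly back; hinge friction (0.06 N m) keeps it where it is left. A steel bar 18 wide, 8 thick, ending 106 from the hinge in a flat paddle 30 wide and 36 long. (Lengths in mm.)
- clamp_hinge (a point): the clamp arm's hinge pin, 62 from the middle of the groove at -x of vee and 101 above the bench; the pin runs along y of vee (Lengths in mm.)
- paddle (a point): where to push: on the upper face of the paddle (4 off the arm's mid-plane), 90 from the hinge; it moves with the arm. With the arm closed it is 105 above the bench, at x = +28, y = 0 of vee, and the face is level. (Lengths in mm.)
- feed_roller: bystander: a loose black feed roller, 17 x 75 x 17, lying on the bench; origin at its underside (Lengths in mm.)
- lock_body: bystander: a loose grey lock cylinder with a wider head, 25 x 25 x 32, standing on the bench; origin at its underside (Lengths in mm.)
- bracket: bystander: a loose bent steel bracket, 24 x 60 x 30, lying on the bench; origin at its underside (Lengths in mm.)
- plunger_tip (a point): tip of the rubber-ended sprung plunger, 14 in diameter, under the clamp arm, 62 from the hinge and 23 below the arm's mid-plane. It meets the seated barrel's top about 5 mm before the arm is closed and then pushes back: holding the paddle fully down takes about 7 N, and let go the arm springs up some 0.08 rad. (Lengths in mm.)
Mind the look-alikes: they are no part of the job. Of the things that look like the barrel, the largest one is meant.

How it is judged:
By the outcome, as a careful person would: the job done as asked, in the order asked, and still so for the second after the job is handed in, while the arm keeps its last pose, push and grip.
It also fails if it takes over 54 s, if anything falls off the work surface, if the arm or the gripper's body presses on something with over 40 N, if the wrist force passes 120 N, or if a joint passes its speed limit or range.

### The arm

A 6-joint arm with a two-finger parallel gripper is mounted at the origin on a cart in front of the work surface, level with it; the furniture and walls round the work are solid. World frame = base frame: x ahead of the robot, y to its left, z up, the work surface at z = 0. Lengths are in m, angles in rad, forces in N, time in s.
With the tool pointing down it reaches from about 0.35 to 0.775 m from the base axis. Payload 5.5 kg.
Tool frame: the origin (TCP) lies on the centre line of the jaws, within the pads' length; the fingertips stand 11 mm ahead of it and the grasp point (between the pads) lies 8 mm behind it; z points along the fingers, y is the line along which they close (so a half turn about z gives the same grasp; the last joint's range is limited). The gripper opens to 85 mm and grips with 20 to 120 N. Pads are 22 mm wide; open, the fingers measure 114 mm over their backs; the gripper's body (76 mm by 85 mm) begins 54 mm behind the grasp point. The pads swing forward as they close: fully open they stand 13 mm farther back than shut.
Start: joints at [-1.43, 0.313, 0.046, 1.304, 0, 1.431], TCP at [0.159, -0.553, 0.242] pointing down, gripper open.
Joint ranges: [-2.76, 2.76], [-0.86, 1.69], [-1.03, 1.26], [-2.2, 2.34], [-1.47, 1.5], [-3.14, 3.14]. Speed limits (rad/s): [2.57, 2.57, 3.14, 3.14, 3.14, 3.14].

### API

Orientations are given as a unit quaternion [w, x, y, z].
In Python, from workcell import get_state, eyes, env gives the robot as it stands.
- The arm moves only by the shell command python3 -m inch 'ROWS' [OPENING] [FORCE]. ROWS is JSON, one flat list of numbers, 4 for each row, row after row: the shift along the tool's x, y, z in cm, then the turn about the tool's z in rad. A call has exactly 5 rows; each row shifts and turns the commanded pose from where the row before left it, along the tool's axes as they then stand; what a row does not reach is not made up. A row lasts 1/12 s, in which the tool goes at most 41.7 mm and 7.16 degrees, less where a joint would pass 70% of its speed; a pose out of reach is approached as far as the arm can. A call is refused whole if a number of a shift passes 4.17 or a number of a turn 0.125, either way. A call with a gripper value outside its range is refused whole. OPENING is the opening, from -1 (shut) to 1 (fully open), set as the call begins (- or left out, the last holds). The fingers move at their own pace and stop on an object; FORCE is the grip in N (left out, the last holds). Time passes only in rows, so rows that do not move let the fingers close, or fill a call up. It gives the time, the measured TCP pose, the force, the opening and the grip force at its end, in the units of the state.
- get_state(): the state, without advancing time (a new reading comes with each control period).
- eyes.read_camera(name): name is "side" or "top" or "wrist"; returns the picture (420x560x3 uint8, red, green, blue); there is no depth.
- eyes.camera_info(name): a dict with "fovy" (degrees; the focal length in pixels is half the picture's height over the tangent of half this angle, whatever the lens; pixels are square), "cx", "cy" (the principal point, pixels), "D" ([k1, k2, p1, p2, k3] as OpenCV has them; the pictures are not rectified), "xyz" and "orientation" of the camera in the world. Camera axes: x right, y down, z forward; pixel columns grow to the right and rows downward; lengths in m; the calibration is good to about 2 mm. A picture is of the moment at which its call begins: read the wrist's pose just before it. camera_info takes no time and is no camera call; for the wrist camera it gives the pose at the moment of the call.
- env.hand_in(): hands the job in; it is judged then, once.
The state is a dict: "clock": time; "joint_pos": joint angles; "qvel": joint speeds; "tau": joint torques, N m; "tcp_pos": TCP position; "orientation": TCP orientation; "wrist_force": force on the tool from outside, world axes, zero at the start; "ft_torque": the same for the moment, N m; "finger_gap": finger opening in m; "grip_force": force on a finger pad.
Only numpy, scipy, OpenCV 4.12 (cv2) and the standard library are available. Lean on these libraries where they do the work, as an engineer would, in place of code of your own. Each camera call takes 0.05 s, during which the arm holds its last target. There are 200 camera calls.

## Working session

There is one attempt and no reset: what is moved stays moved. The work goes in short steps, Python scripts to look and compute and a shell command to move; the robot and the scene stay as the last step left them, time stands still between calls to the robot, and variables do not carry over. Pictures are saved under pics/ and viewed, at most 10 in all, crops included, and the job is handed in when it is done.

```bash
mkdir -p pics; cat > h.py <<'E'
import numpy as np,cv2
from workcell import get_state,eyes,env
from scipy.spatial.transform import Rotation as R
def q2R(q): return R.from_quat([q[1],q[2],q[3],q[0]]).as_matrix()
def cam(n):
    i=eyes.camera_info(n); f=210/np.tan(np.radians(i["fovy"])/2)
    K=np.array([[f,0,i["cx"]],[0,f,i["cy"]],[0,0,1.]])
    return K,np.array(i["D"],float),np.array(i["xyz"]),q2R(i["orientation"])
def rays(c,uv):
    K,D,p,M=c; u=cv2.undistortPoints(np.array(uv,float).reshape(-1,1,2),K,D).reshape(-1,2)
    return p,np.c_[u,np.ones(len(u))]@M.T
def onz(c,uv,z):
    p,d=rays(c,uv); return p+d*((z-p[2])/d[:,2])[:,None]
def proj(c,P):
    K,D,p,M=c; rv=cv2.Rodrigues(M.T)[0]
    return cv2.projectPoints(np.array(P,float).reshape(-1,1,3),rv,-M.T@p,K,D)[0].reshape(-1,2)
def snap(n,f):
    c=cam(n); im=eyes.read_camera(n); cv2.imwrite(f'pics/{f}.png',im[:,:,::-1]); return c,im
E
python3 - <<'E'
from h import *
for n in("top","side"):
    c,_=snap(n,n+"0"); print(n,c[2].round(3),c[3].round(2).tolist(),c[0][0,0])
print(get_state())
E
```

```text
top [ 0.361 -0.194  1.11 ] [[-0.01, -0.99, 0.14], [-1.0, 0.01, 0.02], [-0.02, -0.14, -0.99]] 505.9995715506379
side [0.499 0.53  0.583] [[-1.0, 0.0, -0.01], [0.01, 0.57, -0.82], [0.0, -0.82, -0.57]] 396.439153877147
{'clock': 0.1, 'joint_pos': array([-1.42955586e+00,  3.13933799e-01,  4.50839561e-02,  1.30359664e+00,
       -2.24569766e-05,  1.43121181e+00]), 'qvel': array([ 1.88349404e-05, -7.50947776e-04,  2.96366094e-03,  2.46149990e-04,
       -7.92287659e-05, -3.26666598e-04]), 'tau': array([ 3.63003244e-03, -4.81726277e+01,  2.99243456e+01,  1.27782192e-02,
       -6.46297258e-05, -9.83744286e-08]), 'tcp_pos': array([ 0.15929068, -0.55203694,  0.24148966]), 'orientation': array([-8.25066928e-04,  9.90158013e-01,  1.39951524e-01, -1.19116237e-05]), 'wrist_force': array([-0.49398771,  0.00474578,  0.25969325]), 'ft_torque': array([-0.04677506, -0.00176222,  0.01329268]), 'grip_force': 0.0, 'finger_gap': 0.0855504700081709}
```

View pics/top0.png

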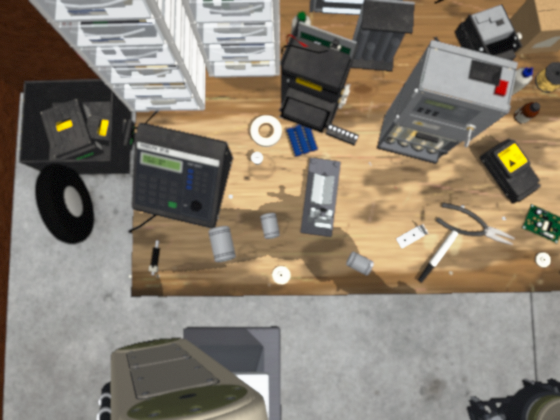

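View pics/side0.png

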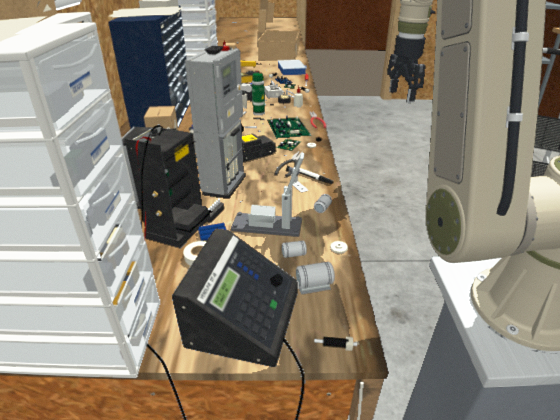

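The top view shows the barrel (largest cylinder) at about (222,244) and look-alikes at (270,225) and (360,263). The V-block is at about (320,195), with its hinge at the robot end near (320,215). The side view shows the barrel at (315,277) and the clamp arm upright at (293,190).

```bash
python3 - <<'E'
from h import *
a=cv2.imread('pics/top0.png')[145:285,195:355]; a=cv2.resize(a,None,fx=5,fy=5,interpolation=cv2.INTER_CUBIC)[:600]
b=a; cv2.imwrite('pics/crop1.png',b[:, :800])
t=cam("top")
print(onz(t,[[222,244]],.032).round(3),onz(t,[[305,232],[335,235],[309,158],[339,160]],.012).round(3), onz(t,[[270,225],[360,263],[412,235],[282,275]],0.02).round(3))
E
```

```text
[[ 0.427 -0.063  0.032]] [[ 0.453 -0.242  0.012]
 [ 0.445 -0.307  0.012]
 [ 0.617 -0.254  0.012]
 [ 0.612 -0.32   0.012]] [[ 0.468 -0.166  0.02 ]
 [ 0.384 -0.358  0.02 ]
 [ 0.442 -0.472  0.02 ]
 [ 0.361 -0.191  0.02 ]]
```

View pics/crop1.png

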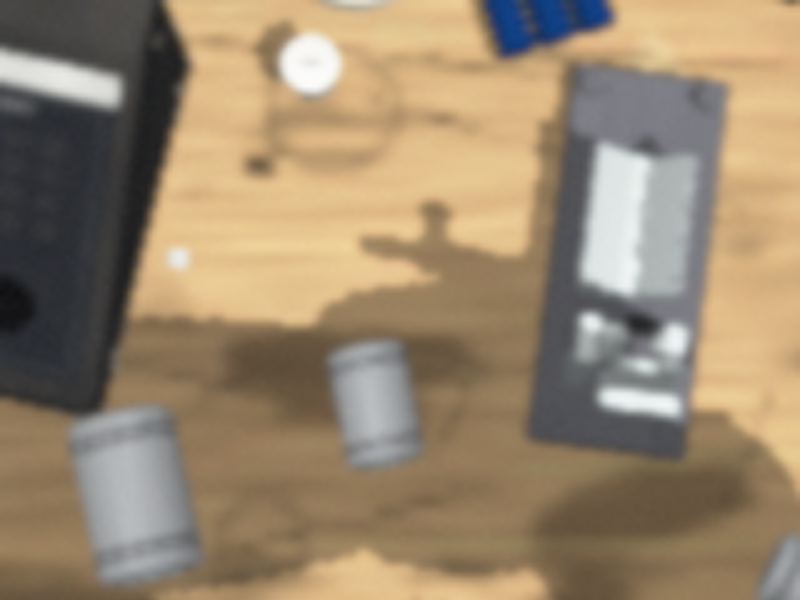

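The enlarged crop gives the plate corners at (568,62), (728,82), (685,458) and (528,437). The barrel corners are at (68,418), (175,405), (202,565) and (103,585). The clamp is upright at the lower end of the plate.

```bash
python3 - <<'E'
from h import *
t=cam("top")
f=lambda l:np.array(l)/5+np.array([195,145])-.4
P=onz(t,f([[568,62],[728,82],[685,458],[528,437]]),.012)
far=(P[0]+P[1])/2; near=(P[2]+P[3])/2; d=far-near; L=np.linalg.norm(d); x=d/L; c=(far+near)/2-x*.012
print("vee",c.round(4),L, np.degrees(np.arctan2(x[1],x[0])),np.linalg.norm(P[0]-P[1]),P.round(4).tolist())
G=onz(t,f([[600,143],[698,155],[682,297],[582,288]]),.0475); print("groove block",G.mean(0),G.round(4).tolist())
B=onz(t,f([[68,418],[175,405],[202,565],[103,585]]),.032); fb=(B[0]+B[1])/2; nb=(B[2]+B[3])/2
d=fb-nb; print("barrel",B.mean(0).round(4),np.linalg.norm(d),np.degrees(np.arctan2(d[1],d[0])),np.linalg.norm(B[0]-B[1]))
s=get_state();M=q2R(s['orientation']);print(M.round(3).tolist(),eyes.camera_info("wrist"))
E
```

```text
vee [ 0.5192 -0.2748  0.012 ] 0.1679701768629593 -7.547609544105172 0.0714031149921214 [[0.6193, -0.252, 0.012], [0.6093, -0.3227, 0.012], [0.4428, -0.2993, 0.012], [0.4528, -0.2313, 0.012]]
groove block [ 0.54156358 -0.27962148  0.0475    ] [[0.5754, -0.2631, 0.0475], [0.5696, -0.3048, 0.0475], [0.5084, -0.2964, 0.0475], [0.5129, -0.2541, 0.0475]]
barrel [ 0.4292 -0.0634  0.032 ] 0.07124212585835624 10.891749698245283 0.04629826247211802
[[0.961, 0.277, -0.0], [0.277, -0.961, 0.002], [0.0, -0.002, -1.0]] {'fovy': 71.9400154427985, 'cx': 275.5280150124454, 'cy': 208.14511942169943, 'D': array([-0.03703638,  0.        ,  0.        ,  0.        ,  0.        ]), 'xyz': array([ 0.24121595, -0.53006871,  0.37283621]), 'orientation': array([ 0.13133846,  0.78838511, -0.5925765 , -0.10026077])}
```

```bash
python3 -m inch '[2.6,-2.6,0,0, 2.6,-2.6,0,0, 2.6,-2.6,0,0, 2.6,-2.6,0,0, 2.6,-2.6,0,0]' 1 30; python3 -m inch '[2.6,-2.6,0,0, 2.6,-2.6,0,0, 2.6,-2.6,0,0, 2.6,-2.6,0,0, 2.6,-2.6,0,0]'; python3 -m inch '[2.6,-2.6,0,0, 2.6,-2.6,0,0, 2.6,-2.6,0,0, 2.6,-2.6,0,0, 2.6,-2.6,0,0.09]'
python3 -m inch '[0,0,0,0,0,0,0,0,0,0,0,0,0,0,0,0,0,0,0,0]'
python3 - <<'E'
from h import *
t=cam("top"); f=lambda l:np.array(l)/5+np.array([195,145])-.4
print(onz(t,f([[598,388],[682,398],[682,415],[598,405]]),.205).round(4).tolist())
s=get_state();print(s['tcp_pos'],q2R(s['orientation'])[:,0]);snap("wrist","w1")
E
```

```text
clock: 0.52
tcp_pos: [0.2485, -0.3898, 0.2418]
orientation: [-0.0, 0.99, 0.14, -0.0]
wrist_force: [1.0, -0.1, 0.2]
finger_gap: 0.085
grip_force: 0.0
clock: 0.93
tcp_pos: [0.3373, -0.2288, 0.2421]
orientation: [-0.0, 0.99, 0.14, -0.0]
wrist_force: [1.3, -0.3, 0.9]
finger_gap: 0.0855
grip_force: 0.0
clock: 1.35
tcp_pos: [0.4263, -0.0678, 0.2421]
orientation: [0.0, 0.995, 0.095, -0.0]
wrist_force: [0.5, -0.7, -0.0]
finger_gap: 0.0856
grip_force: 0.0
clock: 1.77
tcp_pos: [0.4255, -0.0708, 0.2422]
orientation: [0.0, 0.996, 0.094, -0.0]
wrist_force: [0.3, 0.2, -0.1]
finger_gap: 0.0856
grip_force: 0.0
[[0.454, -0.2503, 0.205], [0.45, -0.2804, 0.205], [0.4439, -0.2802, 0.205], [0.4479, -0.2502, 0.205]]
[ 0.42550719 -0.07076618  0.24217752] [ 9.82228377e-01  1.87689314e-01 -3.70444168e-04]
```

View pics/w1.png

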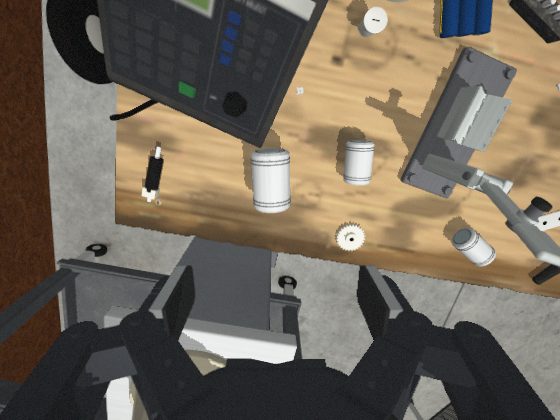

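The wrist view shows the barrel upright at (271,181), with silhouette corners about (250,154), (290,152), (292,207) and (254,211). The phone corner is at (265,145), and the clamp arm leans back towards the robot.

```bash
python3 - <<'E'
from h import *
c=cam("wrist"); B=onz(c,[[250,154],[290,152],[292,207],[254,211]],.032)
d=(B[0]+B[1]-B[2]-B[3])/2; print(c[2],B.round(4).tolist(),B.mean(0).round(4),np.linalg.norm(d),np.degrees(np.arctan2(d[1],d[0])))
print("phone",onz(c,[[265,147]],0.),onz(c,[[265,147]],.05))
b=np.array([.4292,-.0634]);s=get_state();M=q2R(s['orientation'])
for q in (b,B.mean(0)[:2]): print(100*M.T@(np.r_[q,.029]-s['tcp_pos']))
E
```

```text
[ 0.50930819 -0.05617256  0.37353736] [[0.4539, -0.036, 0.032], [0.465, -0.0817, 0.032], [0.3988, -0.098, 0.032], [0.3846, -0.0523, 0.032]] [ 0.4256 -0.067   0.032 ] 0.06966535884752247 13.544109777502756
phone [[ 0.46104108 -0.05145938  0.        ]] [[ 0.4675019  -0.05209026  0.05      ]]
[ 0.502371   -0.66090294 21.32108819]
[ 0.07812788 -0.37714755 21.32120156]
```

```bash
python3 -m inch '[0.3,-0.5,3.4,-0.02, 0,0,3.4,0, 0,0,3.4,0, 0,0,3.4,0, 0,0,3.0,0]'; python3 -m inch '[0,0,1.5,0, 0,0,1.5,0, 0,0,1.4,0, 0,0,0.3,0, 0,0,0,0]'; python3 - <<'E'
from h import *
print(get_state()['tcp_pos']); snap("wrist","w2")
E
```

```text
clock: 2.23
tcp_pos: [0.4272, -0.0651, 0.0747]
orientation: [0.0, 0.995, 0.104, -0.0]
wrist_force: [0.0, -0.4, -0.7]
finger_gap: 0.0855
grip_force: 0.0
clock: 2.65
tcp_pos: [0.4269, -0.0648, 0.0286]
orientation: [-0.0, 0.995, 0.104, -0.001]
wrist_force: [-0.4, 0.3, -0.4]
finger_gap: 0.0853
grip_force: 0.0
[ 0.42694393 -0.06478719  0.02855951]
```

View pics/w2.png

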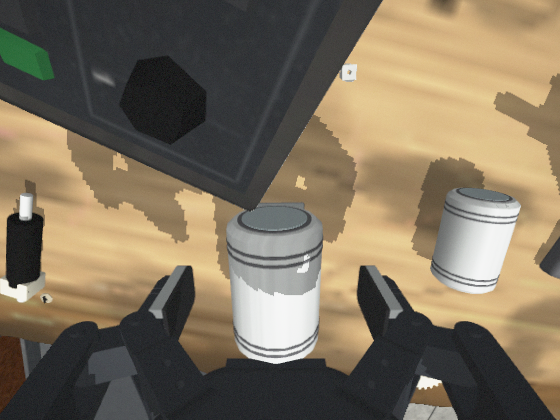

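The barrel at (276,285) sits centred between the open pads at (180,300) and (372,300), so I can close the gripper.

```bash
python3 -m inch '[0,0,0,0,0,0,0,0,0,0,0,0,0,0,0,0,0,0,0,0]' -1 35;python3 -m inch '[0,0,0,0,0,0,0,0,0,0,0,0,0,0,0,0,0,0,0,0]'; python3 -m inch '[0,0,-0.5,0, 0,0,-1,0, 0,0,-1,0, 0,0,-1,0, 0,0,-1,0]'; python3 -m inch '[0,0,-2.5,0, 0,0,-2.5,0, 0,0,-2.5,0, 0,0,-2.5,0, 0,0,0,0]'
```

```text
clock: 3.12
tcp_pos: [0.4287, -0.0645, 0.0303]
orientation: [0.0, 0.994, 0.105, 0.001]
wrist_force: [-1.5, 0.4, 4.7]
finger_gap: 0.045
grip_force: 34.8
clock: 3.53
tcp_pos: [0.4287, -0.0645, 0.0303]
orientation: [0.001, 0.994, 0.105, 0.001]
wrist_force: [-1.6, -0.2, 6.2]
finger_gap: 0.0448
grip_force: 34.8
clock: 3.95
tcp_pos: [0.4279, -0.0641, 0.0751]
orientation: [0.0, 0.994, 0.105, -0.0]
wrist_force: [0.3, 0.0, -0.5]
finger_gap: 0.0451
grip_force: 36.1
clock: 4.37
tcp_pos: [0.4305, -0.065, 0.1792]
orientation: [0.002, 0.994, 0.105, 0.004]
wrist_force: [1.4, -0.2, -1.7]
finger_gap: 0.0445
grip_force: 36.3
```

```bash
python3 - <<'E'
from h import *
c,im=snap("wrist","w3"); s=get_state(); M=q2R(s['orientation']); p=s['tcp_pos']
print(p,np.degrees(np.arctan2(M[1,0],M[0,0])))
t,_=snap("top","t3")
for uv,z in (([275,217],p[2]+.002),([275,357],p[2]+.02)):
    print(M.T@(onz(c,[uv],z)[0]-p))
g=np.array([.542,-.279,p[2]]); print("to groove cm",100*M.T@(g-p))
a=cv2.resize(_[130:290,190:350,::-1],None,fx=3,fy=3); b=im[150:400,100:400,::-1]
b=cv2.resize(b,(480*300//250//2*1,240)); w=np.zeros((480,770,3),np.uint8); w[:,:480]=a; w[:240,480:480+b.shape[1]]=b
cv2.imwrite('pics/c3.png',w)
E
```

```text
[ 0.42979556 -0.06477167  0.17705567] 12.093997608494643
[ 0.03563815  0.00139264 -0.00181934]
[-0.03372008  0.00141066 -0.0201629 ]
to groove cm [ 6.48289975 23.29801228  0.10387398]
```

View pics/c3.png

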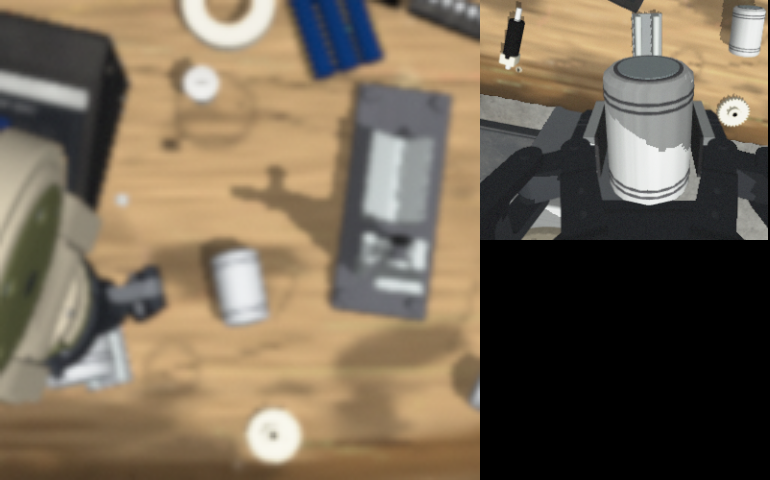

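The barrel is held level and centred in the jaws in the wrist inset. The groove in the top view is clear.

```bash
python3 -m inch '[2.2,2.4,0,0, 2.2,2.4,0,0, 2.1,2.4,0,0, 0,3.2,0,0, 0,3.2,0,0]'; python3 -m inch '[0,3.3,0,0, 0,3.3,0,0, 0,3.1,0,0.11, 0,0,0,0.11, 0,0,0,0.115]'; python3 -m inch '[0,0,0,0,0,0,0,0,0,0,0,0,0,0,0,0,0,0,0,0]'
python3 - <<'E'
from h import *
c,im=snap("wrist","w4"); s=get_state(); M=q2R(s['orientation']); p=s['tcp_pos']
print(p,np.degrees(np.arctan2(M[1,0],M[0,0])),100*M.T@(np.array([.542,-.279,.0585])-p))
E
```

```text
clock: 4.88
tcp_pos: [0.5202, -0.1838, 0.1722]
orientation: [-0.001, 0.994, 0.106, -0.001]
wrist_force: [0.8, 0.2, -0.8]
finger_gap: 0.0447
grip_force: 36.2
clock: 5.3
tcp_pos: [0.5394, -0.2801, 0.1716]
orientation: [-0.001, 0.998, -0.066, -0.002]
wrist_force: [0.0, 1.0, -1.3]
finger_gap: 0.0443
grip_force: 36.4
clock: 5.72
tcp_pos: [0.5403, -0.278, 0.1742]
orientation: [-0.0, 0.998, -0.061, -0.0]
wrist_force: [0.1, -0.5, -1.2]
finger_gap: 0.0448
grip_force: 36.4
[ 0.54034783 -0.27804596  0.17437348] -7.027420158302634 [ 0.17429495  0.07301361 11.58737754]
```

View pics/w4.png

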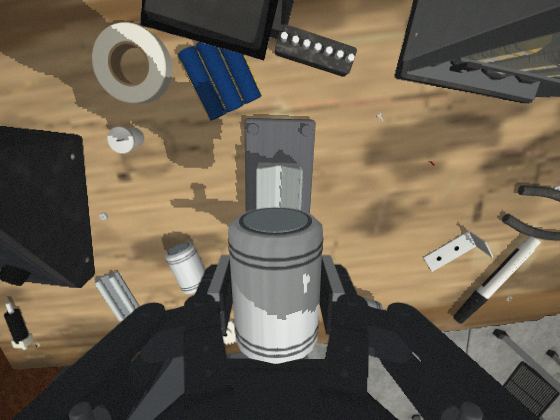

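The wrist view shows the plate's far corners at (246,118) and (315,122) and the block's far top corners at (257,165) and (302,165). The barrel lies in front of them around column 276.

```bash
python3 - <<'E'
from h import *
im=cv2.imread('pics/w4.png'); a=cv2.resize(im[100:220,220:340],None,fx=5,fy=5,interpolation=cv2.INTER_CUBIC); cv2.imwrite('pics/c4.png',a)
c=cam("wrist"); s=get_state(); M=q2R(s['orientation']); p=s['tcp_pos']
P=onz(c,[[246,118],[315,122],[312,205],[246,200]],.012); print(((P-p)@M*1000).round(1).tolist(),np.linalg.norm(P[0]-P[1]),P.round(4).tolist())
G=onz(c,[[257,165],[302,165]],.0475);print(((G-p)@M*1000).round(1).tolist(),G.round(4).tolist())
E
```

```text
[[76.7, -28.0, 162.4], [73.0, 39.4, 162.4], [-12.5, 39.9, 162.4], [-7.0, -30.6, 162.4]] 0.06740424797340669 [[0.6199, -0.2597, 0.012], [0.608, -0.3261, 0.012], [0.5231, -0.3161, 0.012], [0.5372, -0.2469, 0.012]]
[[37.2, -15.8, 126.9], [37.2, 24.6, 126.9]] [[0.5792, -0.2669, 0.0475], [0.5743, -0.3071, 0.0475]]
```

View pics/c4.png

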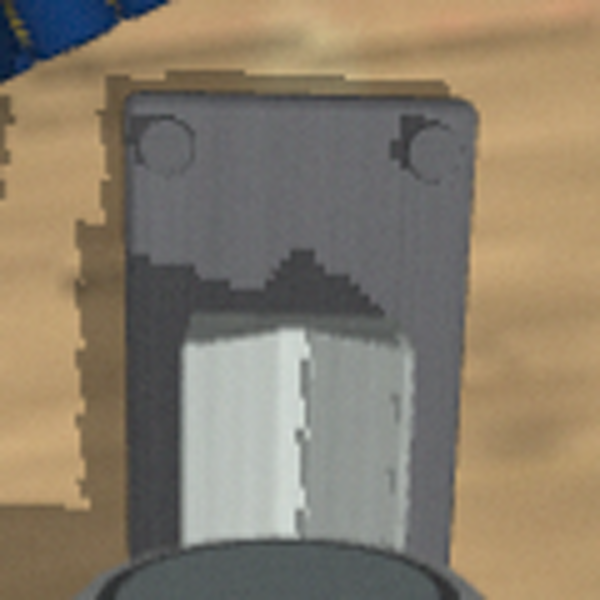

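The enlarged crop shows the block's left edge from (182,345) to (180,545), its right edge from (414,350) to (408,545), and the groove bottom at column 302.

```bash
python3 - <<'E'
from h import *
c=cam("wrist"); s=get_state(); M=q2R(s['orientation']); p=s['tcp_pos']
f=lambda l:np.array(l)/5+np.array([220,100])-.4
r=lambda l,z:((onz(c,f(l),z)-p)@M*1000).round(1).tolist()
print("L/R",r([[182,345],[180,545],[414,350],[408,545]],.0475)); print("bot",r([[302,330],[302,530]],.0275))
print("plate",r([[125,97],[132,560],[476,105],[448,560]],.012))
print("barrel end edges",((onz(c,[[228,240],[323,240],[275,219]],p[2]+.002)-p)@M*1000).round(1).tolist())
E
```

```text
L/R [[33.9, -16.8, 126.9], [-4.3, -18.0, 126.9], [33.0, 25.1, 126.9], [-4.3, 25.1, 126.9]]
bot [[32.9, 5.2, 146.9], [-8.0, 5.4, 146.9]]
plate [[75.7, -29.3, 162.4], [-20.1, -31.0, 162.4], [74.3, 39.1, 162.4], [-20.0, 37.2, 162.4]]
barrel end edges [[24.1, -22.4, -2.0], [24.1, 24.3, -2.0], [35.2, 0.7, -2.0]]
```

```bash
python3 -m inch '[0.2,0.25,1.8,0.01, 0,0,2.2,0, 0,0,2.2,0, 0,0,2.0,0, 0,0,0.8,0]'; python3 -m inch '[0,0,0,0,0,0,0,0,0,0,0,0,0,0,0,0,0,0,0,0]'
python3 - <<'E'
from h import *
c,im=snap("wrist","w5"); s=get_state(); M=q2R(s['orientation']); p=s['tcp_pos']
print(p,np.degrees(np.arctan2(M[1,0],M[0,0])))
cv2.imwrite('pics/c5.png',cv2.resize(im[60:360,140:420,::-1],None,fx=2,fy=2,interpolation=cv2.INTER_CUBIC))
E
```

```text
clock: 6.18
tcp_pos: [0.5405, -0.28, 0.0815]
orientation: [-0.001, 0.998, -0.067, -0.002]
wrist_force: [-0.7, 0.5, -1.2]
finger_gap: 0.0453
grip_force: 36.3
clock: 6.6
tcp_pos: [0.5428, -0.2818, 0.0858]
orientation: [0.001, 0.998, -0.067, 0.001]
wrist_force: [-0.2, 0.2, -1.7]
finger_gap: 0.0447
grip_force: 36.3
[ 0.54265475 -0.28168201  0.08552448] -7.683249230877437
```

View pics/c5.png

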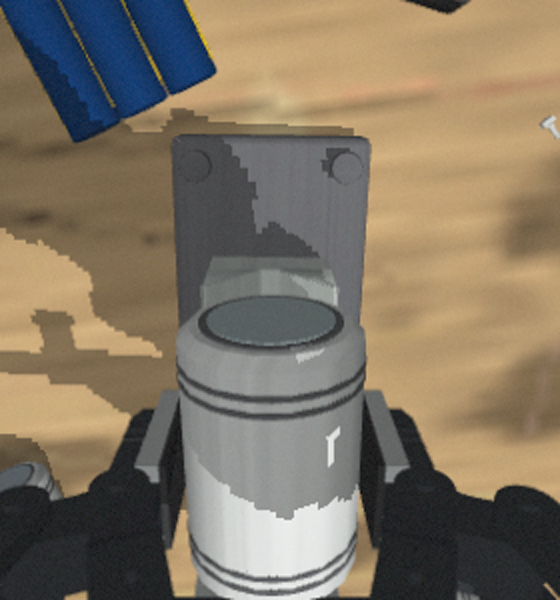

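The crop shows the plate corners at (172,138) and (371,138), the block's far top corners at about (203,288) and (338,288), and the lens centred at (270.5,322). All are centred at column ~271, so the barrel is laterally aligned.

```bash
python3 - <<'E'
from h import *
c=cam("wrist"); s=get_state(); M=q2R(s['orientation']); p=s['tcp_pos']
f=lambda l:np.array(l)/2+np.array([140,60])-.25
r=lambda l,z:((onz(c,f(l),z)-p)@M*1000).round(1).tolist()
print(r([[203,288],[338,288]],.0475),r([[172,138],[371,138],[177,310],[364,310]],.012),r([[211,258],[329,258]],.012),r([[270.5,322]],p[2]+.002))
E
```

```text
[[29.7, -20.2, 38.1], [29.7, 21.4, 38.1]] [[72.2, -33.4, 73.6], [72.3, 35.0, 73.7], [9.3, -34.9, 73.5], [9.3, 35.8, 73.6]] [[29.6, -21.3, 73.6], [29.6, 21.9, 73.6]] [[34.2, 0.7, -1.9]]
```

```bash
python3 -m inch '[0,0,0.6,0, 0,0,0.6,0, 0,0,0.6,0, 0,0,0.4,0, 0,0,0.1,0]'; python3 -m inch '[0,0,0.1,0,0,0,0.1,0,0,0,0,0,0,0,0,0,0,0,0,0]'
```

```text
clock: 7.07
tcp_pos: [0.5411, -0.2807, 0.0597]
orientation: [-0.001, 0.998, -0.067, -0.001]
wrist_force: [0.0, -1.0, -0.6]
finger_gap: 0.0446
grip_force: 36.3
clock: 7.48
tcp_pos: [0.5422, -0.2814, 0.0596]
orientation: [0.0, 0.998, -0.067, 0.0]
wrist_force: [-0.2, 0.0, -1.3]
finger_gap: 0.0448
grip_force: 36.5
```

```bash
python3 -m inch '[0,0,0.05,0,0,0,0.05,0,0,0,0.05,0,0,0,0,0,0,0,0,0]'; python3 -m inch '[0,0,0.05,0,0,0,0.05,0,0,0,0,0,0,0,0,0,0,0,0,0]'
```

```text
clock: 7.9
tcp_pos: [0.5424, -0.2811, 0.0586]
orientation: [0.0, 0.998, -0.067, 0.001]
wrist_force: [0.1, 3.2, 6.5]
finger_gap: 0.0448
grip_force: 37.0
clock: 8.32
tcp_pos: [0.5425, -0.2812, 0.0585]
orientation: [0.0, 0.998, -0.067, 0.001]
wrist_force: [-1.8, 3.1, 10.6]
finger_gap: 0.0448
grip_force: 37.6
```

```bash
python3 -m inch '[0,0,0,0,0,0,0,0,0,0,0,0,0,0,0,0,0,0,0,0]' 0.5; python3 -m inch '[0,0,0,0,0,0,0,0,0,0,0,0,0,0,0,0,0,0,0,0]'; python3 -m inch '[0,0,-0.5,0, 0,0,-1,0, 0,0,-1.5,0, 0,0,-2,0, 0,0,-2,0]'; python3 -m inch '[0,0,-3,0, 0,0,-3,0, 0,0,-3,0, 0,0,-2,0, 0,0,0,0]' -1
python3 - <<'E'
from h import *
c,im=snap("wrist","w6"); t,a=snap("top","t6"); s,b=snap("side","s6")
st=get_state(); print(st['tcp_pos'],st['wrist_force'])
w=np.zeros((600,800,3),np.uint8); w[:420,:400]=im[:,80:480]; w[:400,400:]=cv2.resize(b[140:260,220:340],(400,400))
w[400:600,400:600]=a[130:290,240:400][:,:,:].repeat(1,0)[:200] if False else cv2.resize(a[140:240,270:370],(200,200))
cv2.imwrite('pics/c6.png',w[:,:,::-1])
E
```

```text
clock: 8.73
tcp_pos: [0.5418, -0.2813, 0.0564]
orientation: [-0.0, 0.998, -0.067, -0.0]
wrist_force: [-0.1, -0.2, 0.9]
finger_gap: 0.0644
grip_force: 0.0
clock: 9.15
tcp_pos: [0.542, -0.2812, 0.0568]
orientation: [0.0, 0.998, -0.067, -0.0]
wrist_force: [1.1, -0.3, -0.3]
finger_gap: 0.0641
grip_force: 0.0
clock: 9.57
tcp_pos: [0.5418, -0.2811, 0.1282]
orientation: [-0.0, 0.998, -0.067, -0.0]
wrist_force: [0.6, -0.4, 0.8]
finger_gap: 0.0638
grip_force: 0.0
clock: 9.98
tcp_pos: [0.544, -0.2826, 0.2437]
orientation: [0.003, 0.998, -0.067, 0.004]
wrist_force: [0.9, -0.6, -0.4]
finger_gap: 0.0035
grip_force: 0.0
[ 0.54191195 -0.28116014  0.23716802] [ 0.1892078  -0.07063641 -0.28289811]
```

View pics/c6.png

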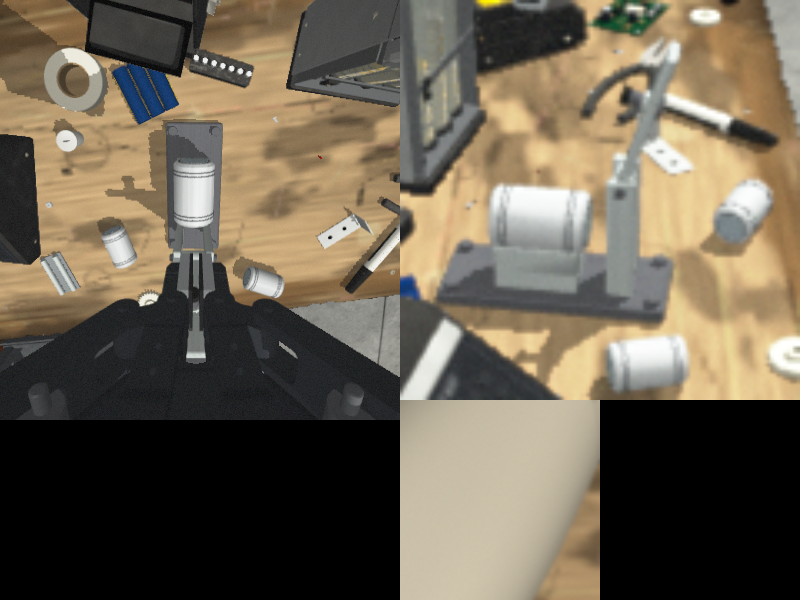

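The barrel lies seated in the V and the fingers are clear. The side inset shows the arm leaning back to the right, from its hinge at (620,190) to its tip at (672,45). Next I go over it and behind.

```bash
cat >> h.py <<'E'
def vee():
    s=get_state(); y=np.radians(-7.7); d=s['tcp_pos']-np.array([.542,-.281,0])
    X=np.array([np.cos(y),np.sin(y),0]); Y=np.array([-np.sin(y),np.cos(y),0])
    print("vee mm",(1000*np.array([d@X,d@Y,d[2]])).round(1),"F",s['wrist_force'].round(1),"t",s['clock'])
E
python3 -m inch '[0,0,-1.5,0, 0,0,-1.5,0, -2.5,0,0,0, -2.5,0,0,0, -2.5,0,0,0]'; python3 -m inch '[-2.5,0,0,0, -2.5,0,0,0, -0.5,0,0,0, 0,0,0,0, 0,0,0,0]'; python3 -c "from h import *;vee()"
```

```text
clock: 10.55
tcp_pos: [0.4663, -0.2705, 0.265]
orientation: [-0.001, 0.998, -0.067, -0.001]
wrist_force: [0.2, 0.8, 0.1]
finger_gap: 0.0004
grip_force: 0.0
clock: 10.97
tcp_pos: [0.4131, -0.2638, 0.2662]
orientation: [-0.0, 0.998, -0.067, -0.0]
wrist_force: [-0.3, -0.2, -0.6]
finger_gap: -0.0001
grip_force: 0.0
vee mm [-1.300e+02 -2.000e-01  2.662e+02] F [-0.3 -0.2 -0.6] t 10.9667
```

Descend behind the arm, then push forward to upright.

```bash
python3 -m inch '[0,0,1.6,0, 0,0,1.6,0, 0,0,1.6,0, 0,0,1.6,0, 0,0,1.6,0]'; python3 -m inch '[0,0,0.2,0, 0.5,0,0,0, 0.5,0,0,0, 0.5,0,0,0, 0.5,0,0,0]';  python3 -c "from h import *;vee()"; python3 -m inch '[0.6,0,0,0, 0.6,0,0,0, 0.6,0,0,0, 0.6,0,0,0, 0.6,0,0,0]';  python3 -c "from h import *;vee()"
```

```text
clock: 11.38
tcp_pos: [0.4142, -0.2639, 0.1854]
orientation: [-0.0, 0.998, -0.067, -0.0]
wrist_force: [0.0, -0.2, -0.3]
finger_gap: -0.0001
grip_force: 0.0
clock: 11.8
tcp_pos: [0.4344, -0.2671, 0.1858]
orientation: [0.001, 0.998, -0.067, 0.001]
wrist_force: [-1.0, 0.0, 1.0]
finger_gap: 0.0001
grip_force: 0.5
vee mm [-108.5   -0.7  185.8] F [-1.  0.  1.] t 11.8
clock: 12.22
tcp_pos: [0.4634, -0.2706, 0.1849]
orientation: [0.0, 0.998, -0.067, 0.0]
wrist_force: [-0.8, 0.1, 0.3]
finger_gap: 0.0001
grip_force: 0.3
vee mm [-79.3  -0.3 184.9] F [-0.8  0.1  0.3] t 12.2167
```

```bash
python3 -m inch '[0.9,0,0,0, 0.9,0,0,0, 0.9,0,0.05,0, 0.9,0,0.15,0, 0.9,0,0.2,0]';  python3 -c "from h import *;vee()"; python3 -m inch '[0.7,0,0.3,0, 0.7,0,0.35,0, 0.7,0,0.5,0, 0.6,0,0.5,0, 0.6,0,0.5,0]';  python3 -c "from h import *;vee()"
```

```text
clock: 12.63
tcp_pos: [0.5084, -0.2767, 0.1806]
orientation: [0.0, 0.998, -0.067, 0.0]
wrist_force: [-0.5, 0.6, 0.3]
finger_gap: -0.0002
grip_force: 0.3
vee mm [-33.9  -0.2 180.6] F [-0.5  0.6  0.3] t 12.6333
clock: 13.05
tcp_pos: [0.5405, -0.281, 0.1586]
orientation: [-0.0, 0.998, -0.067, -0.0]
wrist_force: [-0.4, -0.4, 0.7]
finger_gap: -0.0002
grip_force: 0.2
vee mm [ -1.5  -0.2 158.6] F [-0.4 -0.4  0.7] t 13.05
```

```bash
python3 -m inch '[0.5,0,0.4,0, 0.5,0,0.4,0, 0.4,0,0.5,0, 0.3,0,0.5,0, 0.3,0,0.6,0]';  python3 -c "from h import *;vee()"; python3 -m inch '[0.2,0,0.4,0, 0.2,0,0.4,0, 0.1,0,0.3,0, 0,0,0.3,0, 0,0,0.2,0]';  python3 -c "from h import *;vee()"
```

```text
clock: 13.47
tcp_pos: [0.5602, -0.2838, 0.135]
orientation: [0.0, 0.998, -0.067, 0.0]
wrist_force: [-0.4, -0.5, 1.4]
finger_gap: -0.0003
grip_force: 0.1
vee mm [ 18.4  -0.3 135. ] F [-0.4 -0.5  1.4] t 13.4667
clock: 13.88
tcp_pos: [0.5651, -0.2843, 0.1197]
orientation: [0.0, 0.998, -0.067, 0.001]
wrist_force: [-0.1, 0.8, 4.5]
finger_gap: -0.0001
grip_force: 2.7
vee mm [ 23.4  -0.2 119.7] F [-0.1  0.8  4.5] t 13.8833
```

```bash
python3 -m inch '[0,0,0.1,0, 0,0,0.1,0, 0,0,0.1,0, 0,0,0,0, 0,0,0,0]';  python3 -c "from h import *;vee()"; python3 -m inch '[0,0,0.1,0, 0,0,0.05,0, 0,0,0,0, 0,0,0,0, 0,0,0,0]';  python3 -c "from h import *;vee()"
```

```text
clock: 14.3
tcp_pos: [0.5653, -0.2844, 0.1175]
orientation: [0.0, 0.998, -0.067, 0.001]
wrist_force: [-0.7, 1.0, 6.3]
finger_gap: -0.0003
grip_force: 2.8
vee mm [ 23.5  -0.2 117.5] F [-0.7  1.   6.3] t 14.3
clock: 14.72
tcp_pos: [0.5653, -0.2844, 0.1163]
orientation: [0.0, 0.998, -0.067, 0.001]
wrist_force: [-1.6, 1.8, 7.3]
finger_gap: -0.0001
grip_force: 3.6
vee mm [ 23.6  -0.2 116.3] F [-1.6  1.8  7.3] t 14.7167
```

```bash
python3 -m inch '[0,0,0.1,0, 0,0,0.05,0, 0,0,0,0, 0,0,0,0, 0,0,0,0]';  python3 -c "from h import *;vee()"; python3 -m inch '[0,0,0.1,0, 0,0,0.05,0, 0,0,0,0, 0,0,0,0, 0,0,0,0]';  python3 -c "from h import *;vee()"
```

```text
clock: 15.13
tcp_pos: [0.5654, -0.2844, 0.116]
orientation: [0.001, 0.998, -0.067, 0.001]
wrist_force: [-2.8, 2.6, 12.7]
finger_gap: 0.0
grip_force: 6.4
vee mm [ 23.6  -0.3 116. ] F [-2.8  2.6 12.7] t 15.1333
clock: 15.55
tcp_pos: [0.5654, -0.2844, 0.1157]
orientation: [0.001, 0.998, -0.067, 0.002]
wrist_force: [-5.4, 3.9, 19.3]
finger_gap: 0.0002
grip_force: 9.7
vee mm [ 23.6  -0.3 115.7] F [-5.4  3.9 19.3] t 15.55
```

The paddle is on its stop: tip height is 105 mm as specified, and force rises stiffly above the 7 N spring force.

```bash
python3 -c "from h import *;print(env.hand_in())"
```

```text
the job is handed in; nothing more can be done
None
```

The barrel was set in the V and released with the clamp open, then the clamp was closed onto it and handed in at 15.6 s with the paddle held on its stop at about 19 N; I judged the closing by force and height only, having used all 10 picture views.

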